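# Set a magnetic stirrer to speed five and start it

### The job

Set the white magnetic stirrer to speed five: with a fingertip, push the blue ledge of its dial round clockwise, counting the clicks, until it points at the fifth white mark after the red off mark, and do not go past it. Then, with the dial on five, push the green start button fully in and let go. Push only, lightly: do not pinch or lift anything, and leave the bottle on the plate and the things standing round the stirrer alone.

Things in the scene. Friction and masses are not known exactly. Their poses are not given: they have to be found in the camera images.
- stirrer: White box 250 (x) x 190 (y) x 52 mm, fixed to the bench; origin at the centre of its underside, z up, x to its back; turn about z varies. The dark control deck is the front half of its top, the round white stirring plate (58 mm up) is centred at x = +60 mm. Dial axis at x = -72, y = +30 mm; start button at x = -85, y = -62 mm.
- dial_axis (a point): On the dial's upright axis, level with the dial disc's top (62 mm above the bench). Grey disc 88 mm across; hub 24 mm across, 6 mm above the disc. Marks on the deck 47 to 62 mm from the axis, every 30 degrees: red dot (off) on the stirrer's +y side, then, clockwise from above, six white bars growing longer (speeds 1 to 6): speed 3 at its +x side, 6 at -y.
- dial_ledge (a point): Centre of the blue ledge on the dial, 32 mm from the axis, 7 mm above the disc's top; the dial points from the axis to it. An upright wall 8 mm thick, 13 to 43 mm from the axis, 18 mm high above the disc. Push its upright trailing face (the counter-clockwise side seen from above); the other side is a ramp down to the disc, 16 mm long.
- dial (a joint): Dial angle, rad: 0 = off (stop), growing clockwise seen from above to 3.14 = speed 6 (stop). Clicks into seven positions 0.5236 apart (speed n at n x 0.5236; speed 5 = 2.618). A click needs 5 to 10 N at the ledge; past half-way the dial jumps into the next position by itself and stays. Starts in off, 1 or 2.
- start_top (a point): Centre of the top of the round green start button, 26 mm across, in a black housing. It moves straight down.
- start (a joint): Travel of the start button in m: 0 = out, 0.005 = fully in. A spring (about 5 N at full travel) brings it back out when let go.
- stir_vial: White screw-cap bottle with an orange band, 27 mm across, 60 mm high, loose on the stirring plate; origin at the centre of its underside. Leave it alone.
- yellow_vial: Yellow screw-cap bottle, 30 mm across, 65 mm high, loose on the bench; origin under its centre. Leave it alone.
- green_vial: White screw-cap bottle with a green band, 30 mm across, 73 mm high, loose on the bench; origin under its centre. Leave it alone.
- dropper: Pink dropper bottle with a black top, 29 mm across, 100 mm high, loose on the bench; origin under its centre. Leave it alone. Nearer the robot and farther right, over the bench's front edge, a black hand scanner is fixed on a gooseneck, up to 265 mm high (around x = 0.32, y = -0.64 m): pass above or to the left of it.
- tape: Roll of tan tape, 104 mm across, 25 mm high, lying loose on the bench; origin under its centre. Leave it alone.
- red_marker: White felt marker with a red cap, 124 mm long, 13 mm thick, lying loose on the bench; origin under its centre. Leave it alone.

How it is judged (in metres and radians):
On the way, in this order (a step that is already met when the one before it is completed fails the run):
1. the dial rests in speed 5 (value of joint dial between 2.498 and 2.738 rad), for 0.3 s.
2. the start button is pushed fully in (at least 4 of 5 mm) (value of joint start above 0.004 m), for 0.05 s.
3. the start button is let go (value of joint start below 0.001 m), for 0.1 s.
At the end, for the whole second after the job is handed in: The dial points at speed 5 (2.618 rad, within 0.12 rad), the start button has been pushed in afterwards and is out again (under 1 mm), and the bottle still stands upright on the plate (all of step 1 and value of joint start below 0.001 m and horizontal distance between stir_vial and stirrer below 0.11 m and angle between stir_vial's own z axis and vertical below 0.1 rad); the robot touches nothing.
It fails at once if the dial goes past speed 5 (more than half-way to 6) (value of joint dial above 2.88 rad).
It fails at once if the start button is pushed while the dial is not on speed 5 (value of joint start above 0.003 m and (value of joint dial below 2.45 rad or value of joint dial above 2.79 rad)).
It fails at once if the dial is pinched or forced (over 30 N between fingers and dial) (contact force between the fingers and dial above 30 N).
It fails at once if the bottle on the plate is lifted or moved more than 15 mm (distance of stir_vial from where it was at the start of the episode above 0.015 m).
It fails at once if a bystander is lifted or moved more than 20 mm (distance of any of yellow_vial, green_vial, dropper, tape, red_marker from where it was at the start of the episode above 0.02 m).
It also fails if it takes over 64 s, if anything falls off the work surface, if the arm or the gripper's body presses on something with over 40 N, if the wrist force passes 120 N, or if a joint passes its speed limit or range.

### The arm

A 7-joint arm with a two-finger parallel gripper is mounted at the origin on a cart in front of the work surface, level with it; the furniture and walls round the work are solid. World frame = base frame: x ahead of the robot, y to its left, z up, the work surface at z = 0. Lengths are in mm, angles in rad, forces in N, time in s.
With the tool pointing down it reaches from about 425 to 1025 mm from the base axis. Payload 3.6 kg.
Tool frame: the origin (TCP) lies between the finger pads; the fingertips stand 17 mm ahead of it and the grasp point (between the pads) lies 2 mm behind it (robot.finger_overhang is the distance from the TCP to the fingertips, in mm); z points along the fingers, x is the direction in which the jaws open and shut, and the axes are right-handed (so a half turn about z gives the same grasp; the last joint's range is limited). The gripper opens to 85 mm and grips with 20 to 120 N. Pads are 22 mm wide; open, the fingers measure 114 mm over their backs; the gripper's body (76 mm by 85 mm) begins 54 mm behind the grasp point. The pads swing forward as they close: fully open they stand 13 mm farther back than shut.
Start: joints at [1.117, 0.591, 0.048, 1.609, -0.033, 0.943, -0.034], TCP at [255.944, -678.323, 248.302] pointing down, gripper open.
Joint ranges: [-2.69, 2.69], [-0.47, 2.24], [-1.27, 1.36], [0.19, 2.51], [-1.53, 4.68], [0.08, 2.07], [-3.09, 3.09]. Speed limits (rad/s): [2.57, 2.57, 3.14, 3.14, 3.14, 3.14, 3.14].

### API

Orientations are given as a 3x3 rotation matrix whose columns are the frame's x, y, z axes.
In Python, from bench import monitor, get_image, camera_model, order, robot gives the robot as it stands.
- The arm moves only by the tool move_arm, never from a script. Its argument "plan" is a list of rows, each an object of numbers: "dx", "dy", "dz": the shift along the tool's x, y, z in mm; "ax", "ay", "az": the turn, a rotation vector about the tool's x, y, z in rad. In form: [{"dx": .., "dy": .., "dz": .., "ax": .., "ay": .., "az": ..}, ...]. A call has 1 to 8 rows; each row shifts and turns the pose as measured when the row begins, along the tool's axes as they then stand; what a row does not reach is not made up. A row lasts 1/8 s, in which the tool goes at most 62.5 mm and 10.7 degrees, less where a joint would pass 70% of its speed; a pose out of reach is approached as far as the arm can. A call with a gripper value outside its range is refused whole. "grip" is the finger opening in mm, from 0 to 85.4, set as the call begins (left out, the last holds). The fingers move at their own pace and stop on an object; "grip_force" is the grip in N (left out, the last holds). Time passes only in rows, so rows that do not move let the fingers close. It gives the time, the measured TCP pose, the force and the opening at its end, in the units of the state.
- monitor.get_obs(): the state, without advancing time (a new reading comes with each control period).
- get_image(name): name is "side" or "top"; returns the picture (400x640x3 uint8, red, green, blue); there is no depth.
- camera_model(name): a dict with "mtx" (3x3 intrinsics, pixels), "origin" and "orientation" of the camera in the world. Camera axes: x right, y down, z forward; pixel columns grow to the right and rows downward; lengths in mm; the calibration is good to about 2 mm. A picture is of the moment at which its call begins. camera_model takes no time and is no camera call.
- order.close_job(): hands the job in, once; it reports no verdict.
The state is a dict: "t": time; "qpos": joint angles; "qvel": joint speeds; "tau": joint torques, N m; "tool_pos": TCP position; "tcp_rot": TCP orientation; "ft_force": force on the tool from outside, world axes, zero at the start; "ft_torque": the same for the moment, N m; "finger_gap": finger opening in mm.
Only numpy, scipy, OpenCV 4.12 (cv2) and the standard library are available. Lean on these libraries where they do the work, as an engineer would, in place of code of your own. Each camera call takes 0.05 s, during which the arm holds its last target. There are 200 camera calls.

## Working session

There is one attempt and no reset: what is moved stays moved. The work goes in short steps, Python scripts to look and compute and a tool call to move; the robot and the scene stay as the last step left them, time stands still between calls to the robot, and variables do not carry over. Pictures are saved under pics/ and viewed, about 8 in all and at most 12, crops included, and the job is handed in when it is done.

Besides the shell and the picture viewer there is one more tool, called after "Call:" by a JSON object that holds its "api" and its "payload". move_arm: Moves the arm, as the interface text tells. Its arguments: {"type":"object","properties":{"plan":{"type":"array"},"grip":{"type":"number"},"grip_force":{"type":"number"}},"required":["plan"]}

```bash
mkdir -p pics; ls
python3 - <<'E'
from bench import monitor,get_image,camera_model,robot
import cv2,numpy as np
np.set_printoptions(precision=3,suppress=True)
for n in("side","top"):
    cv2.imwrite(f"pics/{n}0.png",get_image(n)[:,:,::-1]); print(n,camera_model(n))
print(monitor.get_obs())
E
```

```text
pics
side {'mtx': array([[446.133,   0.   , 317.995],
       [  0.   , 446.133, 202.886],
       [  0.   ,   0.   ,   1.   ]]), 'origin': array([  420.747, -1248.883,   674.806]), 'orientation': array([[ 0.995, -0.059,  0.082],
       [-0.1  , -0.475,  0.874],
       [-0.013, -0.878, -0.479]])}
top {'mtx': array([[420.376,   0.   , 330.276],
       [  0.   , 420.376, 202.501],
       [  0.   ,   0.   ,   1.   ]]), 'origin': array([ 408.109, -120.779, 1267.483]), 'orientation': array([[-0.025, -0.993,  0.115],
       [-1.   ,  0.025, -0.003],
       [-0.   , -0.115, -0.993]])}
{'t': 0.1, 'qpos': array([ 1.116,  0.592,  0.048,  1.61 , -0.033,  0.943, -0.034]), 'qvel': array([ 0.   , -0.002,  0.001, -0.003, -0.001,  0.   ,  0.   ]), 'tau': array([  0.005, -55.   ,   1.554, -19.883,   0.01 ,   0.004,   0.   ]), 'tool_pos': array([ 255.729, -677.636,  247.236]), 'tcp_rot': array([[ 0.353, -0.936, -0.001],
       [-0.936, -0.353,  0.002],
       [-0.002,  0.   , -1.   ]]), 'ft_force': array([-0.935, -0.043, -0.191]), 'ft_torque': array([0.041, 0.026, 0.056]), 'finger_gap': 85.25479874551566}
```

View pics/top0.png

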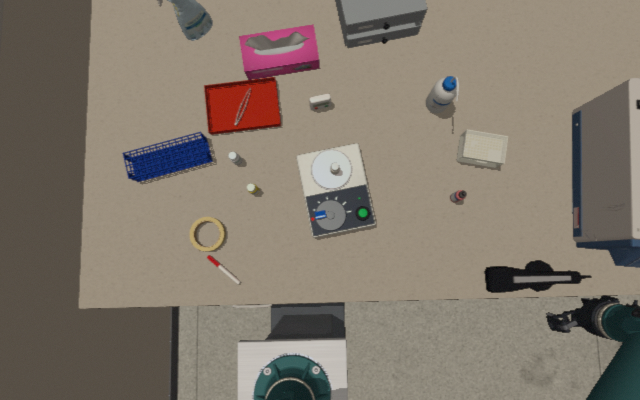

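View pics/side0.png

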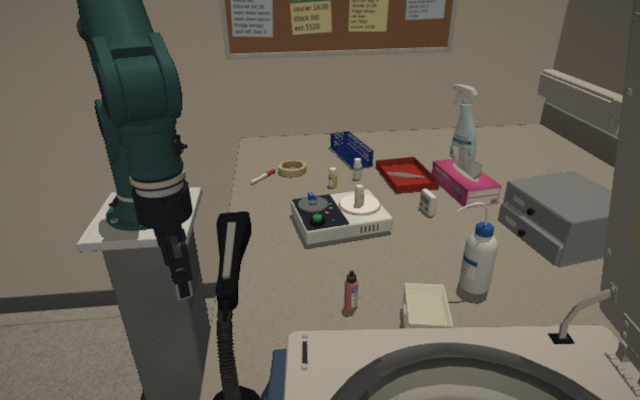

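```bash
cat > h.py <<'E'
from bench import monitor,get_image,camera_model,robot
import cv2,numpy as np
np.set_printoptions(precision=2,suppress=True)
def crop(n,x0,y0,w,h,s,out):
    im=get_image(n)[y0:y0+h,x0:x0+w,::-1]
    cv2.imwrite(out,cv2.resize(im,None,fx=s,fy=s,interpolation=cv2.INTER_CUBIC))
def pix2z(n,u,v,z):
    m=camera_model(n);d=m["orientation"]@np.linalg.solve(m["mtx"],[u,v,1]);o=m["origin"]
    return o+d*(z-o[2])/d[2]
def proj(n,p):
    m=camera_model(n);q=m["mtx"]@(m["orientation"].T@(np.array(p,float)-m["origin"]));return q[:2]/q[2]
E
python3 - <<'E'
from h import *
crop("top",290,135,96,108,5.5,"pics/t1.png")
crop("side",280,170,120,80,6,"pics/s1.png")
E
```

```text
(no output)
```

View pics/t1.png

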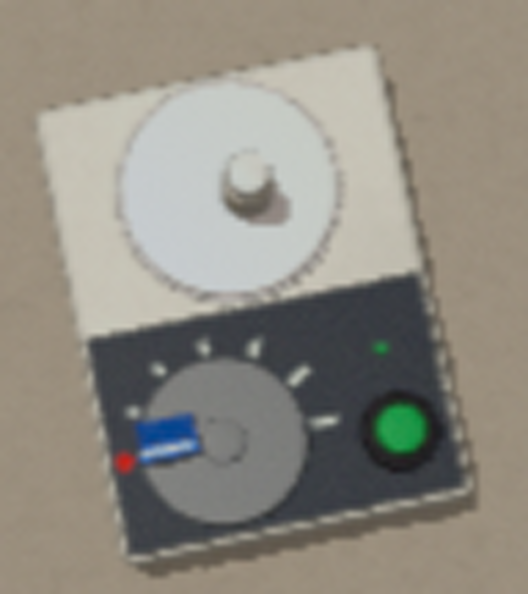

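View pics/s1.png

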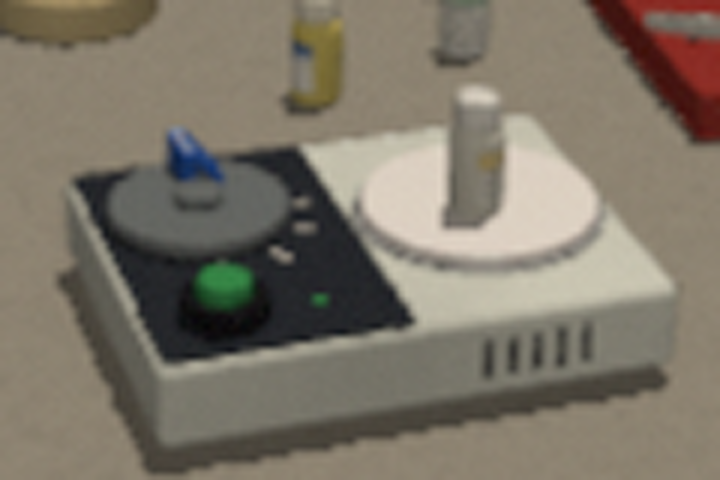

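```bash
cat > fit.py <<'E'
from h import *
from scipy.optimize import least_squares
L=np.array([[125,95,52],[125,-95,52],[-125,-95,52],[-125,95,52],[-72,30,68],[60,0,58]],float)
C=np.array([[40,115],[376,46],[468,487],[130,558],[225,440],[230,188]],float)/5.5+[290,135]
W=lambda p:L@np.array([[np.cos(p[2]),-np.sin(p[2]),0],[np.sin(p[2]),np.cos(p[2]),0],[0,0,1]]).T+[p[0],p[1],0]
r=least_squares(lambda p:np.ravel([proj("top",w)-c for w,c in zip(W(p),C)]),[440,-130,0])
E
python3 - <<'E'
from fit import *
print(r.x,r.fun)
x,y,t=r.x
R=np.array([[np.cos(t),-np.sin(t)],[np.sin(t),np.cos(t)]])
g=lambda a,b:R@[a,b]+[x,y]
print("dial",g(-72,30),"btn",g(-85,-62),"vial@plate",pix2z("top",290+246/5.5,135+200/5.5,60))
for z in(60,65,70): print(z,pix2z("top",290+400/5.5,135+428/5.5,z))
d=g(-72,30); b=g(-85,-62)
print((proj("side",[*d,68])-[280,170])*6, (proj("side",[*b,65])-[280,170])*6,"seen hub 200,190 btn 225,275")
for n,u,v in(("yellow",252,188),("green",235,157),("dropper",458,197),("tape",208,234)): print(n,pix2z("top",u,v,30))
E
```

```text
[ 586.65 -141.61    0.18] [-1.37 -1.28  0.54 -1.38  1.84  1.14 -1.11  1.46  0.01 -0.03  0.08 -0.07]
dial [ 510.5  -124.75] btn [ 513.89 -217.6 ] vial@plate [ 638.44 -139.13   60.  ]
60 [ 515.08 -216.6    60.  ]
65 [ 514.64 -216.2    65.  ]
70 [ 514.19 -215.81   70.  ]
[195.33 182.88] [221.5  285.71] seen hub 200,190 btn 225,275
yellow [600.2  107.82  30.  ]
green [695.54 158.44  30.  ]
dropper [ 557.64 -503.21   30.  ]
tape [466.86 237.62  30.  ]
```

```bash
cat > pl.py <<'E'
from h import *
D=np.array([510.5,-124.75]); A0=np.degrees(0.18)+90
def state():
    o=monitor.get_obs();R=o["tcp_rot"];a=np.degrees(np.arctan2(R[1,0],R[0,0]))
    print("t",o["t"],"pos",o["tool_pos"],"ang",a,"tilt",R[:,2],"F",o["ft_force"],"gap",o["finger_gap"]);return o["tool_pos"],a
def dialpose(th,off=15,z=89,r=32):
    f=np.radians(A0-th);u=np.array([np.cos(f),np.sin(f)]);v=np.array([u[1],-u[0]])
    return np.r_[D+r*u-off*v,z],A0-th
def rows(targets):
    "targets: list of (pos, ang of tool x deg); prints local rows"
    p,a=state()
    for q,b in targets:
        f=np.radians(a);d=np.array(q)-p
        x=np.array([np.cos(f),np.sin(f),0]);y=np.array([x[1],-x[0],0])
        print('{"dx":%.1f,"dy":%.1f,"dz":%.1f,"az":%.3f},'%(d@x,d@y,-d[2],-np.radians(b-a)),q,round(b,1))
        p,a=np.array(q),b
def line(q,b,n):
    o=monitor.get_obs();R=o["tcp_rot"];p=o["tool_pos"];a=np.degrees(np.arctan2(R[1,0],R[0,0]))
    return [(p+(np.array(q)-p)*i/n,a+(b-a)*i/n) for i in range(1,n+1)]
E
python3 - <<'E'
from pl import *
print(robot.finger_overhang, dialpose(0,23))
q,b=dialpose(0,23,260)
p,a=state()
up=(p+[0,0,115],a)
rows([(p+[0,0,57],a),up]+[(up[0]+(np.r_[q[:2],362]-up[0])*i/16,a+(b-a)*i/16) for i in range(1,17)])
E
```

```text
17.0 (array([482.14, -97.38,  89.  ]), np.float64(100.31324031235482))
t 0.2 pos [ 255.8  -677.85  247.57] ang -69.32049928212545 tilt [-0.  0. -1.] F [-0.38  0.19 -0.09] gap 85.54999894638884
t 0.2 pos [ 255.8  -677.85  247.57] ang -69.32049928212545 tilt [-0.  0. -1.] F [-0.38  0.19 -0.09] gap 85.54999894638884
{"dx":0.0,"dy":0.0,"dz":-57.0,"az":-0.000}, [ 255.8  -677.85  304.57] -69.3
{"dx":0.0,"dy":0.0,"dz":-58.0,"az":-0.000}, [ 255.8  -677.85  362.57] -69.3
{"dx":-28.9,"dy":-26.0,"dz":0.0,"az":-0.185}, [ 269.95 -641.57  362.53] -58.7
{"dx":-23.7,"dy":-30.9,"dz":0.0,"az":-0.185}, [ 284.1  -605.29  362.5 ] -48.1
{"dx":-17.6,"dy":-34.8,"dz":0.0,"az":-0.185}, [ 298.24 -569.02  362.46] -37.5
{"dx":-10.9,"dy":-37.4,"dz":0.0,"az":-0.185}, [ 312.39 -532.74  362.43] -26.9
{"dx":-3.8,"dy":-38.8,"dz":0.0,"az":-0.185}, [ 326.53 -496.46  362.39] -16.3
{"dx":3.4,"dy":-38.8,"dz":0.0,"az":-0.185}, [ 340.68 -460.18  362.35] -5.7
{"dx":10.5,"dy":-37.5,"dz":0.0,"az":-0.185}, [ 354.83 -423.9   362.32] 4.9
{"dx":17.2,"dy":-34.9,"dz":0.0,"az":-0.185}, [ 368.97 -387.62  362.28] 15.5
{"dx":23.3,"dy":-31.2,"dz":0.0,"az":-0.185}, [ 383.12 -351.34  362.25] 26.1
{"dx":28.7,"dy":-26.4,"dz":0.0,"az":-0.185}, [ 397.27 -315.06  362.21] 36.7
{"dx":33.0,"dy":-20.6,"dz":0.0,"az":-0.185}, [ 411.41 -278.78  362.18] 47.3
{"dx":36.3,"dy":-14.2,"dz":0.0,"az":-0.185}, [ 425.56 -242.5   362.14] 57.9
{"dx":38.3,"dy":-7.3,"dz":0.0,"az":-0.185}, [ 439.7  -206.22  362.11] 68.5
{"dx":38.9,"dy":-0.1,"dz":0.0,"az":-0.185}, [ 453.85 -169.94  362.07] 79.1
{"dx":38.3,"dy":7.0,"dz":0.0,"az":-0.185}, [ 468.   -133.66  362.04] 89.7
{"dx":36.4,"dy":14.0,"dz":0.0,"az":-0.185}, [482.14 -97.38 362.  ] 100.3
```

Call:
{"api": "move_arm", "payload": {"plan": [{"dz":-57},{"dz":-58},{"dx":-29,"dy":-26,"az":-0.18},{"dx":-24,"dy":-31,"az":-0.18},{"dx":-18,"dy":-35,"az":-0.18},{"dx":-11,"dy":-37,"az":-0.18},{"dx":-4,"dy":-39,"az":-0.18},{"dx":3,"dy":-39,"az":-0.18}], "grip": 0, "grip_force": 20}}

```text
$.plan[0]: bad value
```

Run:
```python
from pl import *
q,b=dialpose(0,23,300)
rows(line(q,b,12))
```

```text
t 0.2 pos [ 255.8  -677.85  247.57] ang -69.32049928212545 tilt [-0.  0. -1.] F [-0.38  0.19 -0.09] gap 85.54999894638884
{"dx":-38.6,"dy":-34.7,"dz":-4.4,"az":-0.247}, [ 274.66 -629.48  251.94] -55.2
{"dx":-28.9,"dy":-43.1,"dz":-4.4,"az":-0.247}, [ 293.53 -581.11  256.31] -41.0
{"dx":-17.5,"dy":-48.9,"dz":-4.4,"az":-0.247}, [ 312.39 -532.74  260.68] -26.9
{"dx":-5.1,"dy":-51.7,"dz":-4.4,"az":-0.247}, [ 331.25 -484.36  265.04] -12.8
{"dx":7.7,"dy":-51.3,"dz":-4.4,"az":-0.247}, [ 350.11 -435.99  269.41] 1.4
{"dx":20.0,"dy":-47.9,"dz":-4.4,"az":-0.247}, [ 368.97 -387.62  273.78] 15.5
{"dx":31.1,"dy":-41.6,"dz":-4.4,"az":-0.247}, [ 387.83 -339.25  278.15] 29.6
{"dx":40.3,"dy":-32.7,"dz":-4.4,"az":-0.247}, [ 406.7  -290.87  282.52] 43.8
{"dx":47.1,"dy":-21.9,"dz":-4.4,"az":-0.247}, [ 425.56 -242.5   286.89] 57.9
{"dx":51.0,"dy":-9.7,"dz":-4.4,"az":-0.247}, [ 444.42 -194.13  291.26] 72.0
{"dx":51.8,"dy":3.0,"dz":-4.4,"az":-0.247}, [ 463.28 -145.76  295.63] 86.2
{"dx":49.5,"dy":15.6,"dz":-4.4,"az":-0.247}, [482.14 -97.38 300.  ] 100.3
```

All six keys are needed.

Call:
{"api": "move_arm", "payload": {"plan": [{"dx":0,"dy":0,"dz":-57,"ax":0,"ay":0,"az":0},{"dx":0,"dy":0,"dz":-58,"ax":0,"ay":0,"az":0},{"dx":-29,"dy":-26,"dz":0,"ax":0,"ay":0,"az":-0.18},{"dx":-24,"dy":-31,"dz":0,"ax":0,"ay":0,"az":-0.18},{"dx":-18,"dy":-35,"dz":0,"ax":0,"ay":0,"az":-0.18},{"dx":-11,"dy":-37,"dz":0,"ax":0,"ay":0,"az":-0.18},{"dx":-4,"dy":-39,"dz":0,"ax":0,"ay":0,"az":-0.18},{"dx":3,"dy":-39,"dz":0,"ax":0,"ay":0,"az":-0.18}], "grip": 0, "grip_force": 20}}

```text
t: 1.2
tool_pos: [339.0, -455.3, 364.2]
tcp_rot: [[0.995, -0.102, -0.004], [-0.101, -0.995, 0.002], [-0.004, -0.001, -1.0]]
ft_force: [-0.7, -0.2, 0.4]
finger_gap: 0.2
```

```bash
sed -i 's/"az":%.3f/"ax":0,"ay":0,"az":%.3f/' pl.py
python3 - <<'E'
from pl import *
q,b=dialpose(0,23,300)
rows(line(q,b,13))
E
```

```text
t 1.2 pos [ 339.01 -455.34  364.16] ang -5.8253184252915755 tilt [-0.  0. -1.] F [-0.73 -0.16  0.43] gap 0.24332629798013633
{"dx":8.2,"dy":-28.5,"dz":4.9,"ax":0,"ay":0,"az":-0.142}, [ 350.02 -427.8   359.22] 2.3
{"dx":12.1,"dy":-27.1,"dz":4.9,"ax":0,"ay":0,"az":-0.142}, [ 361.03 -400.27  354.29] 10.5
{"dx":15.8,"dy":-25.1,"dz":4.9,"ax":0,"ay":0,"az":-0.142}, [ 372.04 -372.73  349.35] 18.7
{"dx":19.2,"dy":-22.6,"dz":4.9,"ax":0,"ay":0,"az":-0.142}, [ 383.05 -345.2   344.42] 26.8
{"dx":22.3,"dy":-19.6,"dz":4.9,"ax":0,"ay":0,"az":-0.142}, [ 394.06 -317.66  339.48] 35.0
{"dx":24.8,"dy":-16.2,"dz":4.9,"ax":0,"ay":0,"az":-0.142}, [ 405.07 -290.13  334.55] 43.2
{"dx":26.9,"dy":-12.6,"dz":4.9,"ax":0,"ay":0,"az":-0.142}, [ 416.08 -262.59  329.61] 51.3
{"dx":28.4,"dy":-8.6,"dz":4.9,"ax":0,"ay":0,"az":-0.142}, [ 427.09 -235.06  324.68] 59.5
{"dx":29.3,"dy":-4.5,"dz":4.9,"ax":0,"ay":0,"az":-0.142}, [ 438.1  -207.52  319.74] 67.7
{"dx":29.7,"dy":-0.3,"dz":4.9,"ax":0,"ay":0,"az":-0.142}, [ 449.11 -179.99  314.81] 75.8
{"dx":29.4,"dy":3.9,"dz":4.9,"ax":0,"ay":0,"az":-0.142}, [ 460.12 -152.45  309.87] 84.0
{"dx":28.5,"dy":8.1,"dz":4.9,"ax":0,"ay":0,"az":-0.142}, [ 471.13 -124.92  304.94] 92.1
{"dx":27.1,"dy":12.0,"dz":4.9,"ax":0,"ay":0,"az":-0.142}, [482.14 -97.38 300.  ] 100.3
```

Tracking is excellent.

Call:
{"api": "move_arm", "payload": {"plan": [{"dx":8,"dy":-28,"dz":5,"ax":0,"ay":0,"az":-0.142},{"dx":12,"dy":-27,"dz":5,"ax":0,"ay":0,"az":-0.142},{"dx":16,"dy":-25,"dz":5,"ax":0,"ay":0,"az":-0.142},{"dx":19,"dy":-23,"dz":5,"ax":0,"ay":0,"az":-0.142},{"dx":22,"dy":-20,"dz":5,"ax":0,"ay":0,"az":-0.142},{"dx":25,"dy":-16,"dz":5,"ax":0,"ay":0,"az":-0.142},{"dx":27,"dy":-13,"dz":5,"ax":0,"ay":0,"az":-0.142},{"dx":28,"dy":-9,"dz":5,"ax":0,"ay":0,"az":-0.142}]}}

```text
t: 2.2
tool_pos: [423.3, -224.4, 323.3]
tcp_rot: [[0.477, 0.879, -0.004], [0.879, -0.477, 0.0], [-0.001, -0.004, -1.0]]
ft_force: [-0.4, 0.2, -0.2]
finger_gap: -0.1
```

Call:
{"api": "move_arm", "payload": {"plan": [{"dx":29,"dy":-4.5,"dz":5,"ax":0,"ay":0,"az":-0.142},{"dx":30,"dy":0,"dz":5,"ax":0,"ay":0,"az":-0.142},{"dx":29,"dy":4,"dz":5,"ax":0,"ay":0,"az":-0.142},{"dx":28,"dy":8,"dz":5,"ax":0,"ay":0,"az":-0.142},{"dx":27,"dy":12,"dz":5,"ax":0,"ay":0,"az":-0.142}]}}

```text
t: 2.82
tool_pos: [472.6, -81.5, 297.4]
tcp_rot: [[-0.233, 0.972, -0.004], [0.972, 0.233, -0.001], [-0.0, -0.004, -1.0]]
ft_force: [-0.9, -0.1, -0.3]
finger_gap: 0.0
```

Run:
```python
from pl import *
q,b=dialpose(0,25,120)
rows(line(q,b,6))
```

```text
t 2.825 pos [472.62 -81.49 297.38] ang 103.49593055938344 tilt [-0. -0. -1.] F [-0.88 -0.1  -0.32] gap 0.0237389067993985
{"dx":-2.9,"dy":0.6,"dz":29.6,"ax":0,"ay":0,"az":0.009}, [473.88 -84.2  267.82] 103.0
{"dx":-2.9,"dy":0.6,"dz":29.6,"ax":0,"ay":0,"az":0.009}, [475.14 -86.91 238.25] 102.4
{"dx":-2.9,"dy":0.6,"dz":29.6,"ax":0,"ay":0,"az":0.009}, [476.4  -89.62 208.69] 101.9
{"dx":-2.9,"dy":0.7,"dz":29.6,"ax":0,"ay":0,"az":0.009}, [477.66 -92.33 179.13] 101.4
{"dx":-2.9,"dy":0.7,"dz":29.6,"ax":0,"ay":0,"az":0.009}, [478.92 -95.03 149.56] 100.8
{"dx":-2.9,"dy":0.7,"dz":29.6,"ax":0,"ay":0,"az":0.009}, [480.17 -97.74 120.  ] 100.3
```

Call:
{"api": "move_arm", "payload": {"plan": [{"dx":-3,"dy":0.6,"dz":30,"ax":0,"ay":0,"az":0.009},{"dx":-3,"dy":0.6,"dz":30,"ax":0,"ay":0,"az":0.009},{"dx":-3,"dy":0.6,"dz":30,"ax":0,"ay":0,"az":0.009},{"dx":-3,"dy":0.6,"dz":30,"ax":0,"ay":0,"az":0.009},{"dx":-3,"dy":0.7,"dz":30,"ax":0,"ay":0,"az":0.009},{"dx":-3,"dy":0.7,"dz":28,"ax":0,"ay":0,"az":0.009},{"dx":0,"dy":0,"dz":0,"ax":0,"ay":0,"az":0}]}}

```text
t: 3.7
tool_pos: [482.7, -96.7, 115.1]
tcp_rot: [[-0.184, 0.983, 0.0], [0.983, 0.184, -0.001], [-0.001, 0.0, -1.0]]
ft_force: [0.3, 0.5, -0.1]
finger_gap: 0.2
```

Run:
```python
from pl import *
rows([dialpose(0,25,105),dialpose(0,24,90)])
crop("side",270,130,120,90,6,"pics/s2.png")
```

```text
t 3.7 pos [482.71 -96.65 115.1 ] ang 100.5832290204771 tilt [ 0. -0. -1.] F [ 0.26  0.47 -0.11] gap 0.1963651703483991
{"dx":-0.6,"dy":-2.7,"dz":10.1,"ax":0,"ay":0,"az":0.005}, [480.17 -97.74 105.  ] 100.3
{"dx":0.0,"dy":1.0,"dz":15.0,"ax":0,"ay":0,"az":-0.000}, [481.16 -97.56  90.  ] 100.3
```

View pics/s2.png

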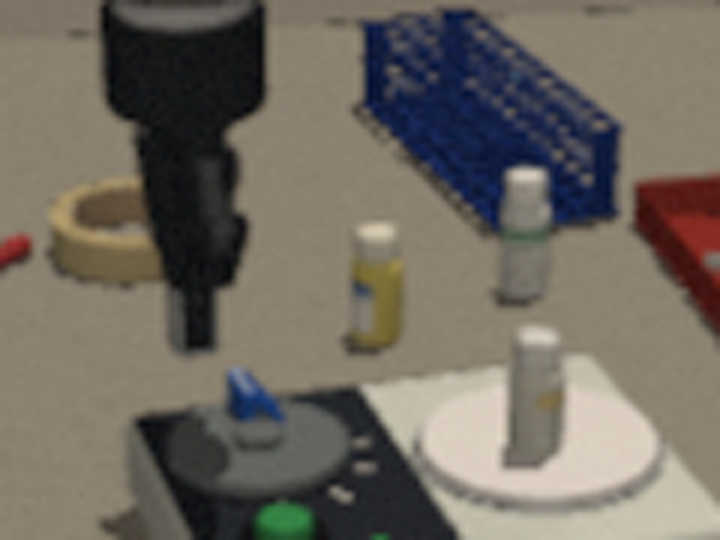

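The closed fingertips (about (195,345) in the crop) hang to the left of, i.e. behind, the ledge (240,395), with a clear gap. Descending there.

Call:
{"api": "move_arm", "payload": {"plan": [{"dx":-0.5,"dy":-2,"dz":10,"ax":0,"ay":0,"az":0.005},{"dx":0,"dy":0,"dz":10,"ax":0,"ay":0,"az":0},{"dx":0,"dy":0,"dz":5,"ax":0,"ay":0,"az":0},{"dx":0,"dy":0,"dz":0,"ax":0,"ay":0,"az":0}]}}

```text
t: 4.25
tool_pos: [483.5, -97.5, 92.2]
tcp_rot: [[-0.178, 0.984, 0.008], [0.984, 0.178, -0.002], [-0.003, 0.007, -1.0]]
ft_force: [0.3, 0.0, -0.8]
finger_gap: 0.3
```

Run:
```python
from pl import *
rows([dialpose(0,18),dialpose(0),dialpose(3),dialpose(6),dialpose(10),dialpose(14),dialpose(18),dialpose(20)])
```

```text
t 4.25 pos [483.54 -97.46  92.19] ang 100.27794919664643 tilt [ 0.01 -0.   -1.  ] F [ 0.34  0.01 -0.75] gap 0.27465187043355993
{"dx":0.3,"dy":3.6,"dz":3.2,"ax":0,"ay":0,"az":-0.001}, [487.06 -96.49  89.  ] 100.3
{"dx":0.0,"dy":3.0,"dz":-0.0,"ax":0,"ay":0,"az":-0.000}, [490.01 -95.95  89.  ] 100.3
{"dx":0.7,"dy":1.7,"dz":-0.0,"ax":0,"ay":0,"az":0.052}, [491.55 -94.92  89.  ] 97.3
{"dx":0.7,"dy":1.7,"dz":-0.0,"ax":0,"ay":0,"az":0.052}, [493.14 -93.97  89.  ] 94.3
{"dx":1.0,"dy":2.3,"dz":-0.0,"ax":0,"ay":0,"az":0.070}, [495.33 -92.83  89.  ] 90.3
{"dx":1.0,"dy":2.3,"dz":-0.0,"ax":0,"ay":0,"az":0.070}, [497.59 -91.85  89.  ] 86.3
{"dx":1.0,"dy":2.3,"dz":-0.0,"ax":0,"ay":0,"az":0.070}, [499.92 -91.03  89.  ] 82.3
{"dx":0.5,"dy":1.1,"dz":-0.0,"ax":0,"ay":0,"az":0.035}, [501.1  -90.68  89.  ] 80.3
```

Call:
{"api": "move_arm", "payload": {"plan": [{"dx":0.3,"dy":3.6,"dz":3,"ax":0,"ay":0,"az":0},{"dx":0,"dy":3,"dz":0,"ax":0,"ay":0,"az":0},{"dx":0.7,"dy":1.7,"dz":0,"ax":0,"ay":0,"az":0.052},{"dx":0.7,"dy":1.7,"dz":0,"ax":0,"ay":0,"az":0.052},{"dx":1,"dy":2.3,"dz":0,"ax":0,"ay":0,"az":0.07}]}}

```text
t: 4.88
tool_pos: [490.5, -93.8, 88.8]
tcp_rot: [[0.001, 1.0, -0.004], [1.0, -0.001, -0.005], [-0.005, -0.004, -1.0]]
ft_force: [-4.1, -0.6, 3.3]
finger_gap: -0.2
```

```bash
cat >> pl.py <<'E'
def where():
    p,a=state();f=np.radians(a);d=p[:2]-D;x=np.array([np.cos(f),np.sin(f)]);y=np.array([x[1],-x[0]])
    # dial angle implied if front face (tool y=+11) touches ledge's trailing face
    th=A0-a
    print("tool th",th,"r",d@x,"off",-d@y,"implied",A0-np.degrees(np.arctan2(d[1],d[0]))+np.degrees(np.arcsin(15/np.hypot(*d))))
E
python3 - <<'E'
from pl import *
where();rows([dialpose(i) for i in (10,14,18,20)])
E
```

```text
t 4.875 pos [490.46 -93.76  88.84] ang 89.94896696734183 tilt [-0.   -0.01 -1.  ] F [-4.15 -0.61  3.29] gap -0.21638077825288612
tool th 10.36427334501299 r 30.968349535826704 off 20.068406682384666 implied 1.403668429355303
t 4.875 pos [490.46 -93.76  88.84] ang 89.94896696734183 tilt [-0.   -0.01 -1.  ] F [-4.15 -0.61  3.29] gap -0.21638077825288612
{"dx":0.9,"dy":4.9,"dz":-0.2,"ax":0,"ay":0,"az":-0.006}, [495.33 -92.83  89.  ] 90.3
{"dx":1.0,"dy":2.3,"dz":-0.0,"ax":0,"ay":0,"az":0.070}, [497.59 -91.85  89.  ] 86.3
{"dx":1.0,"dy":2.3,"dz":-0.0,"ax":0,"ay":0,"az":0.070}, [499.92 -91.03  89.  ] 82.3
{"dx":0.5,"dy":1.1,"dz":-0.0,"ax":0,"ay":0,"az":0.035}, [501.1  -90.68  89.  ] 80.3
```

Call:
{"api": "move_arm", "payload": {"plan": [{"dx":1,"dy":5,"dz":0,"ax":0,"ay":0,"az":0},{"dx":1,"dy":5,"dz":0,"ax":0,"ay":0,"az":0}]}}

```text
t: 5.12
tool_pos: [492.4, -93.0, 88.0]
tcp_rot: [[0.0, 1.0, -0.021], [1.0, -0.0, -0.01], [-0.01, -0.021, -1.0]]
ft_force: [-7.3, -0.1, 5.5]
finger_gap: 0.4
```

Run:
```python
from pl import *
where();rows([dialpose(i) for i in (10,14,18,20)])
```

```text
t 5.125 pos [492.44 -93.01  87.99] ang 89.98673691146975 tilt [-0.02 -0.01 -1.  ] F [-7.34 -0.07  5.5 ] gap 0.37078814156843937
tool th 10.326503400885073 r 31.739516673935547 off 18.06922704822078 implied 4.922919704814245
t 5.125 pos [492.44 -93.01  87.99] ang 89.98673691146975 tilt [-0.02 -0.01 -1.  ] F [-7.34 -0.07  5.5 ] gap 0.37078814156843937
{"dx":0.2,"dy":2.9,"dz":-1.0,"ax":0,"ay":0,"az":-0.006}, [495.33 -92.83  89.  ] 90.3
{"dx":1.0,"dy":2.3,"dz":-0.0,"ax":0,"ay":0,"az":0.070}, [497.59 -91.85  89.  ] 86.3
{"dx":1.0,"dy":2.3,"dz":-0.0,"ax":0,"ay":0,"az":0.070}, [499.92 -91.03  89.  ] 82.3
{"dx":0.5,"dy":1.1,"dz":-0.0,"ax":0,"ay":0,"az":0.035}, [501.1  -90.68  89.  ] 80.3
```

Call:
{"api": "move_arm", "payload": {"plan": [{"dx":0.5,"dy":5,"dz":-2,"ax":0,"ay":0,"az":0},{"dx":1,"dy":6,"dz":-1,"ax":0,"ay":0,"az":0}]}}

```text
t: 5.38
tool_pos: [493.5, -92.9, 88.7]
tcp_rot: [[-0.001, 0.999, -0.042], [1.0, 0.0, -0.015], [-0.015, -0.042, -0.999]]
ft_force: [-7.1, 0.3, 1.5]
finger_gap: -0.1
```

Run:
```python
from pl import *
where();rows([dialpose(i) for i in (10,14,18,20)])
crop("top",300,180,80,60,8,"pics/t3.png")
```

```text
t 5.375 pos [493.49 -92.88  88.66] ang 90.06204986834017 tilt [-0.04 -0.01 -1.  ] F [-7.11  0.3   1.5 ] gap -0.11567758179237342
tool th 10.251190444014654 r 31.889682702085363 off 16.975495380070935 implied 6.756395823859624
t 5.375 pos [493.49 -92.88  88.66] ang 90.06204986834017 tilt [-0.04 -0.01 -1.  ] F [-7.11  0.3   1.5 ] gap -0.11567758179237342
{"dx":0.0,"dy":1.8,"dz":-0.3,"ax":0,"ay":0,"az":-0.004}, [495.33 -92.83  89.  ] 90.3
{"dx":1.0,"dy":2.3,"dz":-0.0,"ax":0,"ay":0,"az":0.070}, [497.59 -91.85  89.  ] 86.3
{"dx":1.0,"dy":2.3,"dz":-0.0,"ax":0,"ay":0,"az":0.070}, [499.92 -91.03  89.  ] 82.3
{"dx":0.5,"dy":1.1,"dz":-0.0,"ax":0,"ay":0,"az":0.035}, [501.1  -90.68  89.  ] 80.3
```

View pics/t3.png

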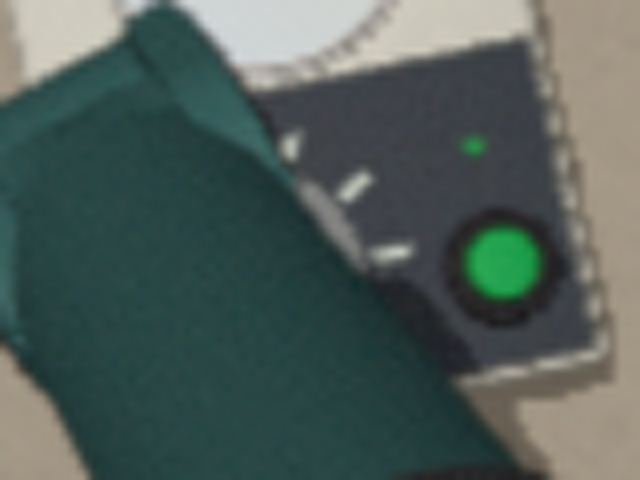

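The top view is blocked by the arm, so I'll use the side view and the force. I'm adding tilt correction, because the compliance tilt builds up.

```bash
cat >> pl.py <<'E'
from scipy.spatial.transform import Rotation as Ro
def Rz(b):
    f=np.radians(b);return np.array([[np.cos(f),np.sin(f),0],[np.sin(f),-np.cos(f),0],[0,0,-1]])
def rows(targets):
    where();o=monitor.get_obs();p,R=o["tool_pos"],o["tcp_rot"]
    for q,b in targets:
        T=Rz(b);d=R.T@(np.array(q)-p);w=Ro.from_matrix(R.T@T).as_rotvec()
        print('{"dx":%.1f,"dy":%.1f,"dz":%.1f,"ax":%.3f,"ay":%.3f,"az":%.3f},'%(*d,*w),np.array(q),round(b,1))
        p,R=np.array(q),T
E
python3 - <<'E'
from pl import *
rows([dialpose(i,z=90) for i in (14,18,20)])
E
```

```text
t 5.425 pos [493.77 -92.82  88.65] ang 90.05874122095297 tilt [-0.04 -0.01 -1.  ] F [-6.73 -1.45  1.45] gap 0.15133770883698433
tool th 10.254499091401854 r 31.94607730518249 off 16.696031286847926 implied 7.252363893369065
{"dx":0.9,"dy":3.8,"dz":-1.5,"ax":-0.042,"ay":0.016,"az":0.065}, [497.59 -91.85  90.  ] 86.3
{"dx":1.0,"dy":2.3,"dz":0.0,"ax":0.000,"ay":0.000,"az":0.070}, [499.92 -91.03  90.  ] 82.3
{"dx":0.5,"dy":1.1,"dz":0.0,"ax":0.000,"ay":0.000,"az":0.035}, [501.1  -90.68  90.  ] 80.3
```

Call:
{"api": "move_arm", "payload": {"plan": [{"dx":0.5,"dy":6,"dz":-1.5,"ax":-0.05,"ay":0.016,"az":0.02},{"dx":0.5,"dy":7,"dz":-0.5,"ax":-0.03,"ay":0,"az":0.02}]}}

```text
t: 5.68
tool_pos: [495.1, -92.4, 87.7]
tcp_rot: [[0.039, 0.999, 0.016], [0.999, -0.039, -0.003], [-0.002, 0.016, -1.0]]
ft_force: [-11.1, 1.8, 7.4]
finger_gap: -0.0
```

Run:
```python
from pl import *
rows([dialpose(i,z=90) for i in (14,18,20)])
```

```text
t 5.675 pos [495.15 -92.44  87.73] ang 87.74814594727042 tilt [ 0.02 -0.   -1.  ] F [-11.08   1.78   7.45] gap -0.02872901512660485
tool th 12.565094365084406 r 31.684705354597313 off 16.608014775811228 implied 9.693806195822678
{"dx":0.7,"dy":2.4,"dz":-2.2,"ax":0.016,"ay":0.002,"az":0.025}, [497.59 -91.85  90.  ] 86.3
{"dx":1.0,"dy":2.3,"dz":0.0,"ax":0.000,"ay":0.000,"az":0.070}, [499.92 -91.03  90.  ] 82.3
{"dx":0.5,"dy":1.1,"dz":0.0,"ax":0.000,"ay":0.000,"az":0.035}, [501.1  -90.68  90.  ] 80.3
```

Call:
{"api": "move_arm", "payload": {"plan": [{"dx":0.5,"dy":7,"dz":-3,"ax":0,"ay":0,"az":0.02},{"dx":0.5,"dy":7,"dz":-1.5,"ax":0,"ay":0,"az":0.02}]}}

```text
t: 5.92
tool_pos: [495.8, -92.5, 89.2]
tcp_rot: [[0.079, 0.997, -0.011], [0.997, -0.079, -0.006], [-0.007, -0.01, -1.0]]
ft_force: [-7.7, 2.9, -1.5]
finger_gap: 0.1
```

Run:
```python
from pl import *
rows([dialpose(i,z=90) for i in (14,18,20)])
```

```text
t 5.925 pos [495.78 -92.46  89.18] ang 85.49740448660424 tilt [-0.01 -0.01 -1.  ] F [-7.66  2.9  -1.46] gap 0.0775407926263845
tool th 14.815835825750582 r 31.037525407781434 off 17.213450699862197 implied 10.804343825011262
{"dx":0.7,"dy":1.8,"dz":-0.8,"ax":-0.010,"ay":0.007,"az":-0.014}, [497.59 -91.85  90.  ] 86.3
{"dx":1.0,"dy":2.3,"dz":0.0,"ax":0.000,"ay":0.000,"az":0.070}, [499.92 -91.03  90.  ] 82.3
{"dx":0.5,"dy":1.1,"dz":0.0,"ax":0.000,"ay":0.000,"az":0.035}, [501.1  -90.68  90.  ] 80.3
```

Call:
{"api": "move_arm", "payload": {"plan": [{"dx":0.8,"dy":9,"dz":-1,"ax":-0.03,"ay":0.006,"az":0}]}}

```text
t: 6.05
tool_pos: [500.8, -92.1, 88.9]
tcp_rot: [[0.077, 0.997, 0.012], [0.997, -0.077, -0.003], [-0.002, 0.012, -1.0]]
ft_force: [-2.5, 0.1, -0.9]
finger_gap: 0.6
```

Call:
{"api": "move_arm", "payload": {"plan": [{"dx":0.8,"dy":9,"dz":-1,"ax":-0.02,"ay":0,"az":0}]}}

```text
t: 6.18
tool_pos: [505.8, -92.4, 88.9]
tcp_rot: [[0.078, 0.997, 0.023], [0.997, -0.078, -0.006], [-0.004, 0.024, -1.0]]
ft_force: [-9.6, 0.8, 0.9]
finger_gap: 0.1
```

Run:
```python
from pl import *
rows([dialpose(i,z=90) for i in (14,18,20)])
```

```text
t 6.175 pos [505.76 -92.44  88.93] ang 85.54041264580195 tilt [ 0.02 -0.01 -1.  ] F [-9.63  0.78  0.95] gap 0.05665493159652982
tool th 14.772827666552871 r 31.842699353941697 off 7.232930183001328 implied 29.32157074929647
{"dx":-0.1,"dy":-8.2,"dz":-1.3,"ax":0.024,"ay":0.004,"az":-0.013}, [497.59 -91.85  90.  ] 86.3
{"dx":1.0,"dy":2.3,"dz":0.0,"ax":0.000,"ay":0.000,"az":0.070}, [499.92 -91.03  90.  ] 82.3
{"dx":0.5,"dy":1.1,"dz":0.0,"ax":0.000,"ay":0.000,"az":0.035}, [501.1  -90.68  90.  ] 80.3
```

First click done (the dial is at 1, contact angle about 30°). Realigning the tool behind the ledge before the next one.

Run:
```python
from pl import *
t=lambda a,b,off=15:(dialpose(a,off,z=90)[0],A0-b)
rows([t(24,25),t(27,35),t(30,38,14),t(33,41,13),t(36,44,12)])
```

```text
t 6.175 pos [505.76 -92.44  88.93] ang 85.54041264580195 tilt [ 0.02 -0.01 -1.  ] F [-9.63  0.78  0.95] gap 0.05665493159652982
tool th 14.772827666552871 r 31.842699353941697 off 7.232930183001328 implied 29.32157074929647
{"dx":2.1,"dy":-2.4,"dz":-1.1,"ax":0.024,"ay":0.002,"az":0.179}, [503.5  -90.11  90.  ] 75.3
{"dx":0.8,"dy":1.7,"dz":0.0,"ax":0.000,"ay":0.000,"az":0.175}, [505.32 -89.79  90.  ] 65.3
{"dx":1.1,"dy":2.6,"dz":0.0,"ax":0.000,"ay":0.000,"az":0.052}, [508.1 -89.9  90. ] 62.3
{"dx":1.0,"dy":2.6,"dz":0.0,"ax":0.000,"ay":0.000,"az":0.052}, [510.85 -90.21  90.  ] 59.3
{"dx":1.0,"dy":2.6,"dz":0.0,"ax":0.000,"ay":0.000,"az":0.052}, [513.56 -90.71  90.  ] 56.3
```

Call:
{"api": "move_arm", "payload": {"plan": [{"dx":2,"dy":-2.5,"dz":-1,"ax":0.024,"ay":0,"az":0.18},{"dx":1,"dy":1.7,"dz":0,"ax":0,"ay":0,"az":0.17},{"dx":1,"dy":6,"dz":-1,"ax":-0.01,"ay":0,"az":0.04},{"dx":1,"dy":8,"dz":-1,"ax":-0.02,"ay":0,"az":0.02}]}}

```text
t: 6.68
tool_pos: [511.7, -89.8, 90.0]
tcp_rot: [[0.474, 0.881, 0.01], [0.881, -0.474, -0.013], [-0.006, 0.015, -1.0]]
ft_force: [-7.0, 4.8, 1.6]
finger_gap: 0.2
```

Run:
```python
from pl import *
t=lambda a,b,off=15:(dialpose(a,off,z=90)[0],A0-b)
rows([t(42,45),t(46,49)])
```

```text
t 6.675 pos [511.65 -89.8   90.  ] ang 61.718388244867356 tilt [ 0.01 -0.01 -1.  ] F [-6.97  4.83  1.65] gap 0.22563003220632855
tool th 38.594852067487466 r 31.32705253222729 off 15.548656431926297 implied 37.595657558916606
{"dx":1.5,"dy":2.5,"dz":0.0,"ax":0.015,"ay":0.005,"az":0.112}, [514.54 -89.64  90.  ] 55.3
{"dx":1.1,"dy":2.2,"dz":0.0,"ax":0.000,"ay":0.000,"az":0.070}, [516.98 -90.01  90.  ] 51.3
```

Call:
{"api": "move_arm", "payload": {"plan": [{"dx":1,"dy":9,"dz":-1,"ax":0,"ay":0,"az":0.04}]}}

```text
t: 6.8
tool_pos: [517.1, -91.6, 90.4]
tcp_rot: [[0.506, 0.862, 0.004], [0.862, -0.506, -0.012], [-0.008, 0.01, -1.0]]
ft_force: [-0.9, -0.6, -0.7]
finger_gap: 0.2
```

Call:
{"api": "move_arm", "payload": {"plan": [{"dx":1,"dy":9,"dz":-1,"ax":-0.01,"ay":0,"az":0.04}]}}

```text
t: 6.92
tool_pos: [522.2, -94.0, 90.6]
tcp_rot: [[0.54, 0.841, 0.006], [0.841, -0.54, -0.016], [-0.011, 0.014, -1.0]]
ft_force: [-9.5, 5.9, -0.7]
finger_gap: -0.1
```

Run:
```python
from pl import *
t=lambda a,b,off=15:(dialpose(a,off,z=90)[0],A0-b)
rows([t(55,57),t(57,65)])
```

```text
t 6.925 pos [522.24 -93.98  90.56] ang 57.29450033164239 tilt [ 0.01 -0.02 -1.  ] F [-9.53  5.85 -0.72] gap -0.06765092726914233
tool th 43.01873998071243 r 32.23600451882311 off 6.7512432166309875 implied 58.28322005543737
{"dx":2.2,"dy":-1.3,"dz":0.5,"ax":0.015,"ay":0.009,"az":0.244}, [522.34 -91.45  90.  ] 43.3
{"dx":0.5,"dy":1.1,"dz":0.0,"ax":0.000,"ay":0.000,"az":0.140}, [523.49 -91.88  90.  ] 35.3
```

Second click done (about 60°). Same pattern again.

Call:
{"api": "move_arm", "payload": {"plan": [{"dx":2,"dy":-2.5,"dz":0.5,"ax":0.015,"ay":0.01,"az":0.18},{"dx":1,"dy":1.7,"dz":0,"ax":0,"ay":0,"az":0.18},{"dx":1,"dy":6,"dz":-1,"ax":-0.01,"ay":0,"az":0.04},{"dx":1,"dy":8,"dz":-1,"ax":-0.02,"ay":0,"az":0.02}]}}

```text
t: 7.42
tool_pos: [532.5, -96.7, 91.1]
tcp_rot: [[0.839, 0.544, 0.014], [0.544, -0.839, -0.019], [0.001, 0.024, -1.0]]
ft_force: [-2.7, 2.6, -2.4]
finger_gap: 0.1
```

Run:
```python
from pl import *
t=lambda a,b,off=15:(dialpose(a,off,z=90)[0],A0-b)
rows([t(72,75),t(76,79)])
```

```text
t 7.425 pos [532.47 -96.71  91.06] ang 32.9790732377114 tilt [ 0.01 -0.02 -1.  ] F [-2.71  2.57 -2.41] gap 0.1379842859846412
tool th 67.33416707464343 r 33.69361911699048 off 11.567298508584473 implied 73.28827882278668
{"dx":-0.6,"dy":-0.8,"dz":1.0,"ax":0.024,"ay":-0.003,"az":0.134}, [531.56 -96.37  90.  ] 25.3
{"dx":1.1,"dy":2.2,"dz":0.0,"ax":0.000,"ay":0.000,"az":0.070}, [533.49 -97.91  90.  ] 21.3
```

Call:
{"api": "move_arm", "payload": {"plan": [{"dx":0,"dy":6,"dz":0,"ax":0.01,"ay":0,"az":0.1}]}}

```text
t: 7.55
tool_pos: [537.5, -100.8, 91.6]
tcp_rot: [[0.888, 0.459, 0.012], [0.459, -0.888, -0.01], [0.006, 0.015, -1.0]]
ft_force: [-1.7, 2.8, -0.3]
finger_gap: -0.4
```

Run:
```python
from pl import *
t=lambda a,b,off=15:(dialpose(a,off,z=90)[0],A0-b)
rows([t(85,85),t(87,95)])
```

```text
t 7.55 pos [ 537.54 -100.82   91.57] ang 27.337614757267666 tilt [ 0.01 -0.01 -1.  ] F [-1.69  2.82 -0.29] gap -0.4014920490116039
tool th 72.97562555508716 r 35.00398947665797 off 8.837464716202723 implied 83.35613776580851
{"dx":-0.6,"dy":0.8,"dz":1.6,"ax":0.014,"ay":-0.007,"az":0.210}, [ 537.4  -101.83   90.  ] 15.3
{"dx":0.5,"dy":1.1,"dz":0.0,"ax":0.000,"ay":0.000,"az":0.175}, [ 538.19 -102.78   90.  ] 5.3
```

Call:
{"api": "move_arm", "payload": {"plan": [{"dx":-1,"dy":-1.5,"dz":1.5,"ax":0.014,"ay":-0.007,"az":0.18},{"dx":-1,"dy":1.5,"dz":0,"ax":0,"ay":0,"az":0.16},{"dx":0,"dy":0,"dz":0,"ax":0,"ay":0,"az":0}]}}

```text
t: 7.92
tool_pos: [542.5, -101.9, 91.6]
tcp_rot: [[0.991, 0.134, 0.012], [0.134, -0.991, -0.001], [0.012, 0.002, -1.0]]
ft_force: [-2.1, 1.4, 0.4]
finger_gap: 0.0
```

Run:
```python
from pl import *
t=lambda a,b,off=15:(dialpose(a,off,z=90)[0],A0-b)
rows([t(90,95),t(96,99)])
crop("side",280,165,80,60,9,"pics/s3.png")
```

```text
t 7.925 pos [ 542.46 -101.93   91.61] ang 7.710956025881322 tilt [ 0.01 -0.   -1.  ] F [-2.07  1.39  0.43] gap 0.04362566926735233
tool th 92.6022842864735 r 34.73336045747447 off 18.32589685087245 implied 87.24037549996159
{"dx":-3.5,"dy":1.9,"dz":1.6,"ax":0.002,"ay":-0.012,"az":0.042}, [ 539.3  -104.26   90.  ] 5.3
{"dx":1.7,"dy":3.3,"dz":0.0,"ax":0.000,"ay":0.000,"az":0.070}, [ 541.28 -107.39   90.  ] 1.3
```

View pics/s3.png

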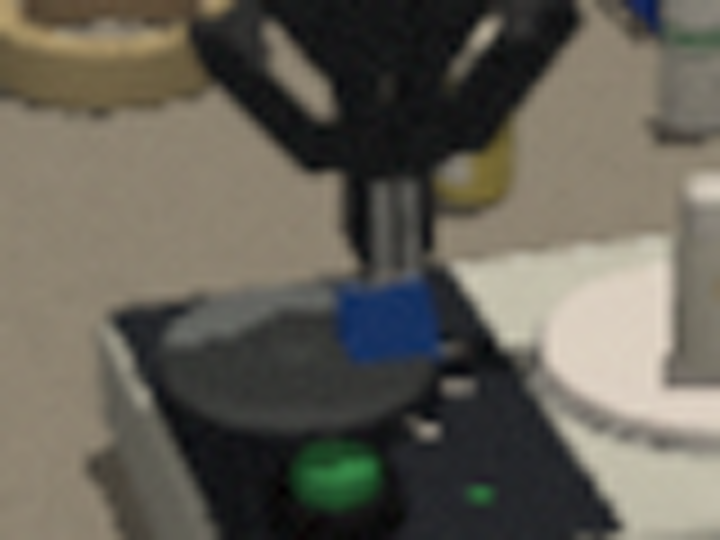

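The ledge points along the stirrer's +x (blue ramp at (390,320)), short of the marks at (455,350), (458,385) and (425,428), which are 4, 5 and 6. So the dial is on 3, with two clicks to go.

Call:
{"api": "move_arm", "payload": {"plan": [{"dx":-2,"dy":4,"dz":1,"ax":0,"ay":-0.01,"az":0.05},{"dx":0,"dy":6,"dz":0,"ax":0,"ay":0,"az":0.03},{"dx":0.5,"dy":8,"dz":-0.5,"ax":-0.01,"ay":0,"az":0.03}]}}

```text
t: 8.35
tool_pos: [545.4, -110.9, 91.8]
tcp_rot: [[0.999, 0.034, 0.006], [0.034, -0.999, -0.002], [0.006, 0.002, -1.0]]
ft_force: [-1.2, 3.5, -1.7]
finger_gap: -0.1
```

Run:
```python
from pl import *
t=lambda a,b,off=15:(dialpose(a,off,z=90)[0],A0-b)
rows([t(104,105),t(106,109)])
```

```text
t 8.35 pos [ 545.39 -110.87   91.78] ang 1.9668693395297543 tilt [ 0.01 -0.   -1.  ] F [-1.22  3.52 -1.73] gap -0.05824631267929078
tool th 98.34637097282507 r 35.345667743501515 off 12.676931170097095 implied 102.16042481345613
{"dx":-2.0,"dy":0.9,"dz":1.8,"ax":0.002,"ay":-0.006,"az":0.116}, [ 543.4  -111.84   90.  ] -4.7
{"dx":0.5,"dy":1.1,"dz":0.0,"ax":0.000,"ay":0.000,"az":0.070}, [ 543.83 -112.99   90.  ] -8.7
```

Call:
{"api": "move_arm", "payload": {"plan": [{"dx":-2,"dy":5,"dz":1,"ax":0,"ay":0,"az":0.1}]}}

```text
t: 8.48
tool_pos: [545.2, -115.7, 91.2]
tcp_rot: [[0.998, -0.066, 0.009], [-0.066, -0.998, -0.002], [0.009, 0.001, -1.0]]
ft_force: [-0.3, 0.2, 0.2]
finger_gap: -0.0
```

Run:
```python
from pl import *
t=lambda a,b,off=15:(dialpose(a,off,z=90)[0],A0-b)
rows([t(112,112),t(114,120),t(116,122)])
```

```text
t 8.475 pos [ 545.19 -115.74   91.16] ang -3.7618674583990415 tilt [ 0.01 -0.   -1.  ] F [-0.31  0.22  0.17] gap -0.03755026159655889
tool th 104.07510777075386 r 34.022839829833494 off 11.264766729421837 implied 110.49789533959014
{"dx":-0.3,"dy":0.8,"dz":1.2,"ax":0.001,"ay":-0.009,"az":0.138}, [ 544.88 -116.54   90.  ] -11.7
{"dx":0.5,"dy":1.1,"dz":0.0,"ax":0.000,"ay":0.000,"az":0.140}, [ 545.14 -117.75   90.  ] -19.7
{"dx":0.6,"dy":1.1,"dz":0.0,"ax":0.000,"ay":0.000,"az":0.035}, [ 545.36 -118.96   90.  ] -21.7
```

Force dropped to zero past half-way, so the dial should be on 4. Aligning and checking.

Call:
{"api": "move_arm", "payload": {"plan": [{"dx":-0.5,"dy":-0.5,"dz":1,"ax":0,"ay":-0.009,"az":0.14},{"dx":0,"dy":1,"dz":0,"ax":0,"ay":0,"az":0.14},{"dx":0,"dy":0,"dz":0,"ax":0,"ay":0,"az":0}]}}

```text
t: 8.85
tool_pos: [548.2, -119.1, 91.2]
tcp_rot: [[0.939, -0.343, 0.007], [-0.343, -0.939, -0.004], [0.008, 0.001, -1.0]]
ft_force: [0.4, -0.5, -0.7]
finger_gap: 0.1
```

Run:
```python
from pl import *
t=lambda a,b,off=15:(dialpose(a,off,z=90)[0],A0-b)
rows([t(120,125),t(126,129)])
crop("side",280,165,80,60,9,"pics/s4.png")
```

```text
t 8.85 pos [ 548.15 -119.14   91.2 ] ang -20.08915210254785 tilt [ 0.01 -0.   -1.  ] F [ 0.44 -0.47 -0.7 ] gap 0.11416034469207384
tool th 120.40239241490266 r 33.43526137970675 off 18.197461226867777 implied 115.05124403196845
{"dx":-1.6,"dy":3.0,"dz":1.2,"ax":0.001,"ay":-0.008,"az":0.080}, [ 545.68 -121.41   90.  ] -24.7
{"dx":1.7,"dy":3.3,"dz":0.0,"ax":0.000,"ay":0.000,"az":0.070}, [ 545.84 -125.1    90.  ] -28.7
```

View pics/s4.png

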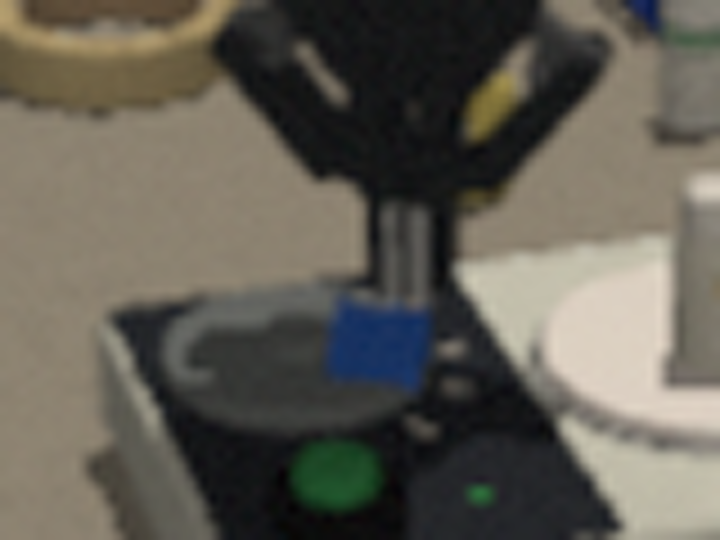

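The ledge has turned one more step, now towards the first visible mark, 4, at (450,348). Last click, in careful steps.

Call:
{"api": "move_arm", "payload": {"plan": [{"dx":-1.5,"dy":4,"dz":1,"ax":0,"ay":-0.008,"az":0.08},{"dx":0,"dy":5,"dz":0,"ax":0,"ay":0,"az":0.04},{"dx":0,"dy":6,"dz":0,"ax":0,"ay":0,"az":0.02}]}}

```text
t: 9.28
tool_pos: [547.4, -124.1, 91.2]
tcp_rot: [[0.888, -0.461, 0.011], [-0.461, -0.888, 0.008], [0.006, -0.012, -1.0]]
ft_force: [3.3, 7.9, -2.4]
finger_gap: -0.0
```

Run:
```python
from pl import *
t=lambda a,b,off=15:(dialpose(a,off,z=90)[0],A0-b)
rows([t(136,136),t(139,140)])
```

```text
t 9.275 pos [ 547.39 -124.14   91.22] ang -27.432316398819587 tilt [ 0.01  0.01 -1.  ] F [ 3.28  7.9  -2.39] gap -0.02887415301901731
tool th 127.7455567111744 r 32.454999479209306 off 17.53799602365342 implied 123.3516915780814
{"dx":1.4,"dy":7.3,"dz":1.1,"ax":-0.013,"ay":-0.005,"az":0.144}, [ 545.24 -131.23   90.  ] -35.7
{"dx":0.7,"dy":1.7,"dz":0.0,"ax":0.000,"ay":0.000,"az":0.070}, [ 544.85 -133.04   90.  ] -39.7
```

Call:
{"api": "move_arm", "payload": {"plan": [{"dx":0.5,"dy":7,"dz":0.5,"ax":-0.01,"ay":0,"az":0.03}]}}

```text
t: 9.4
tool_pos: [547.1, -126.0, 90.9]
tcp_rot: [[0.876, -0.482, 0.009], [-0.482, -0.876, 0.004], [0.006, -0.008, -1.0]]
ft_force: [3.2, 10.0, 1.4]
finger_gap: -0.0
```

Call:
{"api": "move_arm", "payload": {"plan": [{"dx":0.5,"dy":7,"dz":0,"ax":-0.01,"ay":0,"az":0.03}]}}

```text
t: 9.52
tool_pos: [546.5, -128.1, 91.1]
tcp_rot: [[0.864, -0.503, 0.008], [-0.503, -0.864, -0.0], [0.007, -0.004, -1.0]]
ft_force: [2.3, 5.0, -1.5]
finger_gap: 0.2
```

Run:
```python
from pl import *
t=lambda a,b,off=15:(dialpose(a,off,z=90)[0],A0-b)
rows([t(136,136),t(139,140)])
```

```text
t 9.525 pos [ 546.46 -128.12   91.05] ang -30.22266208748227 tilt [ 0.01 -0.   -1.  ] F [ 2.31  4.98 -1.53] gap 0.20541743370600218
tool th 130.53590239983708 r 32.77348818052522 off 15.18646982028608 implied 130.21033607259824
{"dx":0.5,"dy":3.3,"dz":1.0,"ax":-0.004,"ay":-0.006,"az":0.095}, [ 545.24 -131.23   90.  ] -35.7
{"dx":0.7,"dy":1.7,"dz":0.0,"ax":0.000,"ay":0.000,"az":0.070}, [ 544.85 -133.04   90.  ] -39.7
```

Call:
{"api": "move_arm", "payload": {"plan": [{"dx":0.5,"dy":5,"dz":0.5,"ax":0,"ay":0,"az":0.05}]}}

```text
t: 9.65
tool_pos: [545.6, -131.0, 90.8]
tcp_rot: [[0.839, -0.543, 0.009], [-0.544, -0.839, 0.002], [0.007, -0.006, -1.0]]
ft_force: [0.5, 1.4, 1.0]
finger_gap: 0.0
```

Run:
```python
from pl import *
t=lambda a,b,off=15:(dialpose(a,off,z=90)[0],A0-b)
rows([t(136,136),t(139,140)])
```

```text
t 9.65 pos [ 545.62 -131.01   90.79] ang -32.92523998717918 tilt [ 0.01  0.   -1.  ] F [0.49 1.37 0.98] gap 0.03656726740171485
tool th 133.238480299534 r 32.880426661345304 off 13.838637394702856 implied 135.27791795530257
{"dx":-0.2,"dy":0.4,"dz":0.8,"ax":-0.007,"ay":-0.007,"az":0.048}, [ 545.24 -131.23   90.  ] -35.7
{"dx":0.7,"dy":1.7,"dz":0.0,"ax":0.000,"ay":0.000,"az":0.070}, [ 544.85 -133.04   90.  ] -39.7
```

Call:
{"api": "move_arm", "payload": {"plan": [{"dx":0,"dy":2.5,"dz":0.5,"ax":0,"ay":0,"az":0.04}]}}

```text
t: 9.78
tool_pos: [544.4, -133.9, 90.4]
tcp_rot: [[0.816, -0.578, 0.01], [-0.578, -0.816, 0.001], [0.008, -0.007, -1.0]]
ft_force: [0.9, 0.4, 0.1]
finger_gap: 0.2
```

Call:
{"api": "move_arm", "payload": {"plan": [{"dx":0,"dy":0,"dz":0,"ax":0,"ay":0,"az":0}]}}

```text
t: 9.9
tool_pos: [543.9, -135.2, 90.4]
tcp_rot: [[0.816, -0.578, 0.01], [-0.578, -0.816, -0.0], [0.008, -0.005, -1.0]]
ft_force: [0.1, -0.0, -0.0]
finger_gap: -0.1
```

Run:
```python
from pl import *
where()
crop("side",280,165,80,60,9,"pics/s5.png")
```

```text
t 9.9 pos [ 543.91 -135.21   90.37] ang -35.34588936783888 tilt [ 0.01 -0.   -1.  ] F [ 0.14 -0.   -0.01] gap -0.11156325729430916
tool th 135.6591296801937 r 33.30778471712176 off 10.793457328330529 implied 143.0709797965422
```

View pics/s5.png

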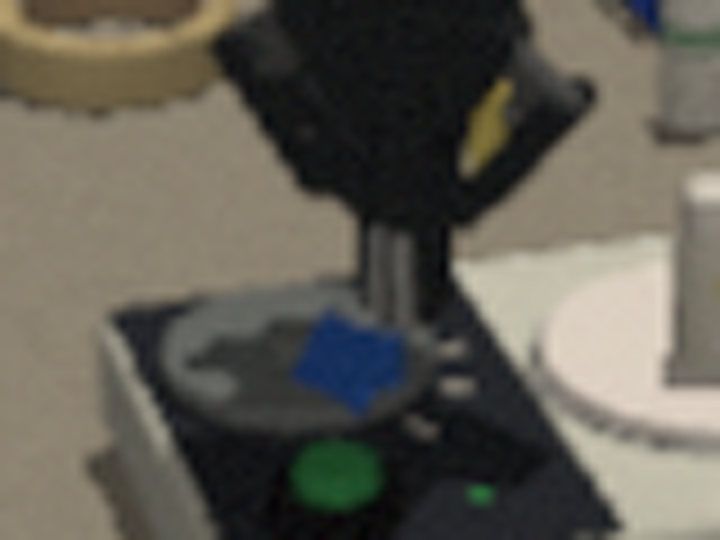

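No force left, and the ledge has jumped one further step, to the second visible mark, 5. Backing off and lifting.

Call:
{"api": "move_arm", "payload": {"plan": [{"dx":0,"dy":-8,"dz":0,"ax":0,"ay":0,"az":0},{"dx":0,"dy":-2,"dz":-25,"ax":0,"ay":0,"az":0},{"dx":0,"dy":0,"dz":-35,"ax":0,"ay":0,"az":0},{"dx":0,"dy":0,"dz":0,"ax":0,"ay":0,"az":0}]}}

```text
t: 10.45
tool_pos: [549.9, -126.7, 151.4]
tcp_rot: [[0.816, -0.578, 0.009], [-0.578, -0.816, -0.001], [0.008, -0.004, -1.0]]
ft_force: [0.3, -0.1, -0.7]
finger_gap: 0.4
```

Run:
```python
from pl import *
p,a=state()
rows(line([514.5,-216.8,130],a,5))
crop("side",280,165,80,60,9,"pics/s6.png")
```

```text
t 10.45 pos [ 549.87 -126.72  151.39] ang -35.29957120902042 tilt [ 0.01 -0.   -1.  ] F [ 0.29 -0.13 -0.67] gap 0.41325942777856867
t 10.45 pos [ 549.87 -126.72  151.39] ang -35.29957120902042 tilt [ 0.01 -0.   -1.  ] F [ 0.29 -0.13 -0.67] gap 0.41325942777856867
tool th 135.61281152137525 r 33.264853879757865 off 21.143762715096884 implied 125.54023352959295
{"dx":4.6,"dy":18.8,"dz":4.2,"ax":-0.004,"ay":-0.008,"az":0.000}, [ 542.79 -144.73  147.11] -35.3
{"dx":4.6,"dy":18.8,"dz":4.3,"ax":0.000,"ay":0.000,"az":0.000}, [ 535.72 -162.75  142.84] -35.3
{"dx":4.6,"dy":18.8,"dz":4.3,"ax":0.000,"ay":0.000,"az":0.000}, [ 528.65 -180.77  138.56] -35.3
{"dx":4.6,"dy":18.8,"dz":4.3,"ax":0.000,"ay":0.000,"az":0.000}, [ 521.57 -198.78  134.28] -35.3
{"dx":4.6,"dy":18.8,"dz":4.3,"ax":0.000,"ay":0.000,"az":0.000}, [ 514.5 -216.8  130. ] -35.3
```

View pics/s6.png

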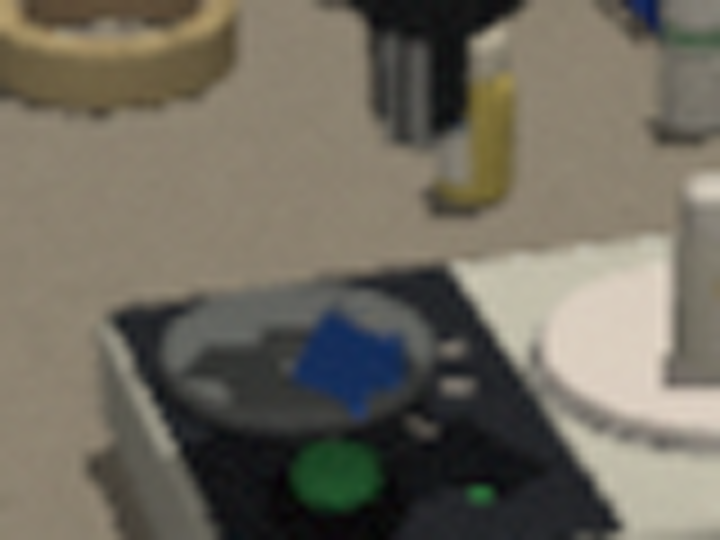

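Run:
```python
from pl import *
def P(th,r,z,t=0):
    f=np.radians(A0-th);u=np.array([np.cos(f),np.sin(f)]);v=np.array([u[1],-u[0]])
    return (proj("side",[*(D+r*u+t*v),z])-[280,165])*9
for n in(3,4,5,6): print(n,"mark",P(30*n,54,52),"wall in/out top",P(30*n,13,80),P(30*n,43,80),"ramp foot",P(30*n,13,62,20),P(30*n,43,62,20))
print((proj("side",[514.5,-216.8,70])-[280,165])*9)
```

```text
3 mark [454.54 339.15] wall in/out top [331.67 280.33] [421.81 267.24] ramp foot [349.83 358.82] [440.45 345.21]
4 mark [458.34 381.19] wall in/out top [332.02 290.22] [424.35 299.9 ] ramp foot [317.37 369.8 ] [410.24 379.96]
5 mark [417.06 419.83] wall in/out top [321.66 299.06] [390.84 329.73] ramp foot [278.2  371.59] [346.96 403.42]
6 mark [340.44 443.81] wall in/out top [303.3  304.45] [329.42 348.16] ramp foot [243.27 363.68] [268.08 408.46]
[333.8  457.66]
```

Call:
{"api": "move_arm", "payload": {"plan": [{"dx":5,"dy":19,"dz":4,"ax":0,"ay":-0.008,"az":0},{"dx":4.5,"dy":19,"dz":4,"ax":0,"ay":0,"az":0},{"dx":4.5,"dy":19,"dz":4,"ax":0,"ay":0,"az":0},{"dx":4.5,"dy":19,"dz":4,"ax":0,"ay":0,"az":0},{"dx":4.5,"dy":19,"dz":4,"ax":0,"ay":0,"az":0},{"dx":0,"dy":0,"dz":0,"ax":0,"ay":0,"az":0}]}}

```text
t: 11.25
tool_pos: [507.5, -219.5, 123.4]
tcp_rot: [[0.817, -0.577, -0.01], [-0.577, -0.817, 0.007], [-0.013, 0.0, -1.0]]
ft_force: [-0.2, 0.6, -1.2]
finger_gap: 0.3
```

Run:
```python
from pl import *
p,a=state()
rows([([514.5,-216.8,115],a),([514.5,-216.8,95],a)])
crop("side",280,165,80,60,9,"pics/s7.png")
```

```text
t 11.25 pos [ 507.46 -219.46  123.4 ] ang -35.24770652998903 tilt [-0.01  0.01 -1.  ] F [-0.21  0.58 -1.23] gap 0.3245116460512175
t 11.25 pos [ 507.46 -219.46  123.4 ] ang -35.24770652998903 tilt [-0.01  0.01 -1.  ] F [-0.21  0.58 -1.23] gap 0.3245116460512175
tool th 135.56094684234387 r 52.169859184248594 off -79.10029690776346 implied 201.26286200282757
{"dx":4.3,"dy":-6.2,"dz":8.3,"ax":0.000,"ay":0.013,"az":0.000}, [ 514.5 -216.8  115. ] -35.2
{"dx":0.0,"dy":0.0,"dz":20.0,"ax":0.000,"ay":0.000,"az":0.000}, [ 514.5 -216.8   95. ] -35.2
```

View pics/s7.png

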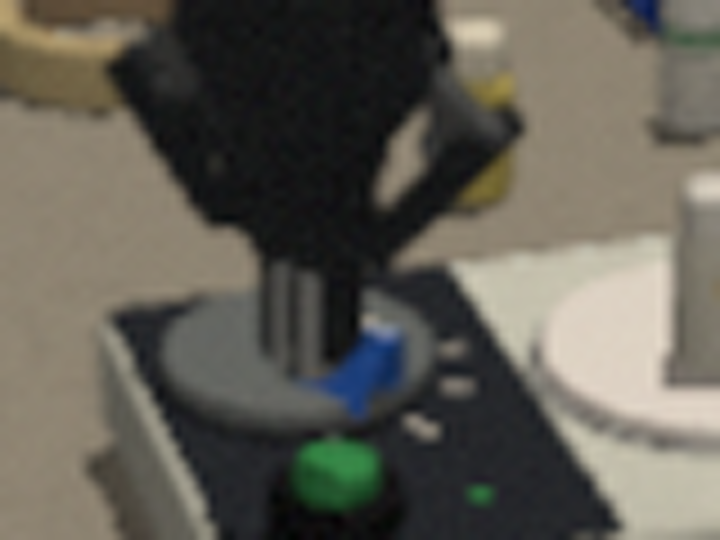

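The visible marks are actually 3, 4 and 5, so my earlier labels were one too high. The projected model settles it. For speed 5 the wall's outer top should be at (391,330) and the ramp foot at (347,403); I see (395,335) and (355,410). The dial is on 5. Next, the button.

Call:
{"api": "move_arm", "payload": {"plan": [{"dx":4.5,"dy":-6,"dz":8,"ax":0,"ay":0.013,"az":0},{"dx":0,"dy":0,"dz":8,"ax":0,"ay":0,"az":0},{"dx":0,"dy":0,"dz":6,"ax":0,"ay":0,"az":0},{"dx":0,"dy":0,"dz":0,"ax":0,"ay":0,"az":0}]}}

```text
t: 11.8
tool_pos: [517.0, -212.0, 99.2]
tcp_rot: [[0.821, -0.571, 0.001], [-0.571, -0.821, 0.002], [-0.0, -0.003, -1.0]]
ft_force: [-0.1, 0.0, 0.0]
finger_gap: 0.1
```

Run:
```python
from pl import *
p,a=state()
rows([([514.5,-216.8,90],a),([514.5,-216.8,85],a)])
```

```text
t 11.8 pos [ 517.   -211.98   99.24] ang -34.853289806921346 tilt [ 0.  0. -1.] F [-0.12  0.04  0.  ] gap 0.06295489760999663
t 11.8 pos [ 517.   -211.98   99.24] ang -34.853289806921346 tilt [ 0.  0. -1.] F [-0.12  0.04  0.  ] gap 0.06295489760999663
tool th 135.16653011927616 r 55.18210016427483 off -67.87136380024074 implied 195.9279840618212
{"dx":0.7,"dy":5.4,"dz":9.2,"ax":-0.003,"ay":0.000,"az":-0.000}, [ 514.5 -216.8   90. ] -34.9
{"dx":0.0,"dy":0.0,"dz":5.0,"ax":0.000,"ay":0.000,"az":0.000}, [ 514.5 -216.8   85. ] -34.9
```

Call:
{"api": "move_arm", "payload": {"plan": [{"dx":0.7,"dy":4.5,"dz":5,"ax":0,"ay":0,"az":0},{"dx":0,"dy":0,"dz":4,"ax":0,"ay":0,"az":0},{"dx":0,"dy":0,"dz":4,"ax":0,"ay":0,"az":0}]}}

```text
t: 12.18
tool_pos: [515.2, -216.4, 86.1]
tcp_rot: [[0.821, -0.572, 0.002], [-0.572, -0.82, 0.002], [0.001, -0.003, -1.0]]
ft_force: [-0.5, 1.3, 3.3]
finger_gap: 0.2
```

Call:
{"api": "move_arm", "payload": {"plan": [{"dx":0,"dy":0,"dz":4,"ax":0,"ay":0,"az":0},{"dx":0,"dy":0,"dz":4,"ax":0,"ay":0,"az":0}]}}

```text
t: 12.42
tool_pos: [515.4, -216.5, 84.3]
tcp_rot: [[0.82, -0.573, 0.002], [-0.573, -0.82, 0.004], [-0.001, -0.004, -1.0]]
ft_force: [-8.9, 4.8, 47.0]
finger_gap: 0.1
```

47 N at the wrist means the button has bottomed out. Releasing at once.

Call:
{"api": "move_arm", "payload": {"plan": [{"dx":0,"dy":0,"dz":-3,"ax":0,"ay":0,"az":0},{"dx":0,"dy":0,"dz":-15,"ax":0,"ay":0,"az":0},{"dx":0,"dy":0,"dz":-40,"ax":0,"ay":0,"az":0},{"dx":0,"dy":0,"dz":-60,"ax":0,"ay":0,"az":0},{"dx":0,"dy":0,"dz":-60,"ax":0,"ay":0,"az":0},{"dx":0,"dy":0,"dz":0,"ax":0,"ay":0,"az":0},{"dx":0,"dy":0,"dz":0,"ax":0,"ay":0,"az":0}]}}

```text
t: 13.3
tool_pos: [515.2, -217.7, 270.7]
tcp_rot: [[0.82, -0.573, 0.005], [-0.573, -0.82, 0.003], [0.002, -0.005, -1.0]]
ft_force: [0.6, 0.1, -0.9]
finger_gap: 0.5
```

Run:
```python
from pl import *
state()
crop("side",240,130,150,112,5,"pics/s8.png")
```

```text
t 13.3 pos [ 515.19 -217.72  270.71] ang -34.961657246258056 tilt [ 0.  0. -1.] F [ 0.65  0.11 -0.89] gap 0.515123896576008
```

View pics/s8.png

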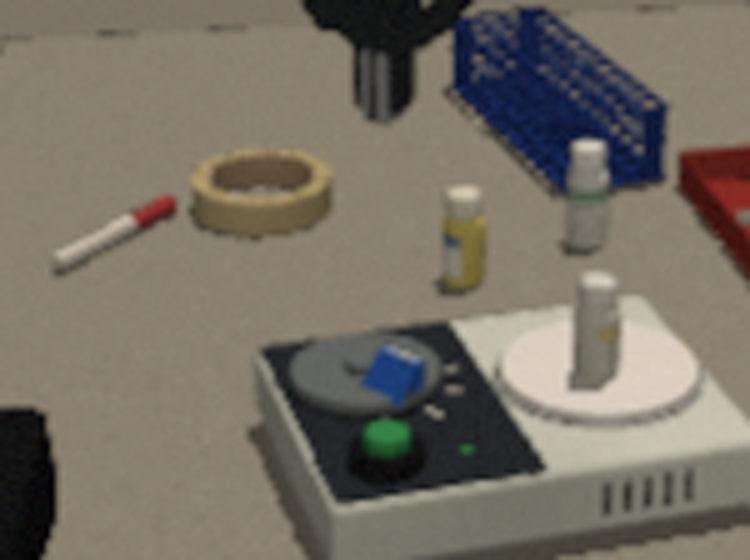

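```bash
python3 -c "
from bench import order
print(order.close_job())"
```

```text
the job is handed in; nothing more can be done
None
```

The stirrer's dial is on speed 5, the start button was pushed in and let go afterwards, and the job is handed in at about 13 s of the 64 s allowed. No verdict was given.

- **Dial:** It started at off. With the closed fingertips I pushed the ledge through five clicks, with readings between moves showing at most about 14 N. In the side picture the ledge matches the position calculated for speed 5. While counting I had labelled the visible marks one too high; the calculation corrected that.
- **Button:** It met the finger at about z = 89 mm (worked out from the spring force) and stopped at 84.3 mm, so about 5 mm of travel. The wrist read 47 N when it stopped, more than the light push asked for, but it was fingertips only and under the 120 N wrist limit. I released it at once, and the last picture shows it standing out again.
- **Surroundings:** In the last picture the bottle is upright on the plate. The tape, marker and yellow and green bottles look unmoved. The dropper was outside that picture, but the arm never went near it. At the end the arm was clear above the bench and touching nothing.

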